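Index the punch turret the short way round and lock it

ROBOT

A 7-joint arm with a two-finger parallel gripper is mounted at the origin on a cart in front of the work surface, level with it; the furniture and walls round the work are solid. World frame = base frame: x ahead of the robot, y to its left, z up, the work surface at z = 0. Lengths are in m, angles in rad, forces in N, time in s.
With the tool pointing down it reaches from about 0.425 to 0.825 m from the base axis. Payload 3.6 kg.
Tool frame: the origin (TCP) lies at the very end of the fingers, on their centre line; the grasp point (between the pads) lies 19 mm behind it; x points along the fingers, y is the direction in which the jaws open and shut, and the axes are right-handed (so a half turn about x gives the same grasp; the last joint's range is limited). The gripper opens to 93 mm and grips with 3 to 60 N. Pads are 15 mm wide; open, the fingers measure 128 mm over their backs; the gripper's body (75 mm by 188 mm) begins 65 mm behind the grasp point.
Start: joints at [1.107, 0.615, -0.013, 1.423, 0.008, 1.103, -0.04], TCP at [0.275, -0.589, 0.194] pointing down, gripper open.
Joint ranges: [-3.12, 3.12], [-0.3, 2.06], [-1.34, 1.32], [0.26, 2.42], [-1.36, 4.5], [0.01, 1.98], [-2.84, 2.84]. Speed limits (rad/s): [2.79, 2.79, 3.14, 3.14, 3.14, 3.14, 3.14].

INTERFACE

Orientations are given as a unit quaternion [w, x, y, z].
In Python, from plant import bot gives the robot as it stands.
- The arm moves only by the shell command python3 -m jog 'ROWS' [FORCE]. ROWS is JSON, a list of rows, each a list of 3 entries, a list of its own where there are three numbers: the shift along the tool's x, y, z in m, then the turn, a rotation vector about the tool's x, y, z in rad, then the gripper command: -1 is shut, 1 is fully open, values between are in proportion. In form: [[[tx, ty, tz], [rx, ry, rz], grip], ...]. A call has 1 to 12 rows; each row is the pose to reach, as a shift and turn from the pose measured when the call began, along the tool's axes at that moment; what a row does not reach only later rows make up. A row lasts 1/8 s, in which the tool goes at most 62.5 mm and 10.7 degrees, less where a joint would pass 70% of its speed; a pose out of reach is approached as far as the arm can. A call with a gripper value outside its range is refused whole. The fingers move at their own pace and stop on an object; FORCE is the grip in N (left out, the last holds). Time passes only in rows, so rows that repeat a pose let the fingers close. It gives the time, the measured TCP pose, the force and the opening at its end, in the units of the state.
- bot.get_state(): the state, without advancing time (a new reading comes with each control period).
- bot.grab_frame(name): name is "scene" or "top" or "wrist"; returns a dict with "pixels" (384x512x3 uint8, red, green, blue), "K" (3x3 intrinsics, pixels), "xyz" and "attitude" of the camera in the world. Camera axes: x right, y down, z forward; pixel columns grow to the right and rows downward; lengths in m; the calibration is good to about 2 mm. A picture is of the moment at which its call begins. There is no depth.
- bot.hand_in(): hands the job in, once; it reports no verdict.
Trained networks look in the newest picture that a camera, given by its name, has taken for a name from the list of things; names that differ only in an ending like _2 or _b are one class to them, and where a whole thing is asked for, a point or a joint stands for the part that bears it (a point fixed in the world has none). Each returns a list of dicts, best first, with "conf" (0 to 1); they miss things now and then, are a little off and sometimes report something else, mostly with a low value. They report only what shows in the picture. A call takes as long as a camera call. They do not tell look-alikes from the thing itself.
- bot.recognise(target, camera): "centre" ([x, y, z] in m, in world coordinates, good to about 4 mm: the middle of the surface that is visible of it).
The state is a dict: "t": time; "q": joint angles; "qd": joint speeds; "effort": joint torques, N m; "tool_pos": TCP position; "tool_rot": TCP orientation; "force": force on the tool from outside, world axes, zero at the start; "torque": the same for the moment, N m; "width": finger opening in m.
Only numpy, scipy, OpenCV 4.12 (cv2) and the standard library are available. Lean on these libraries where they do the work, as an engineer would, in place of code of your own. Each camera call takes 0.05 s, during which the arm holds its last target. There are 200 camera calls.

TASK

The punch turret was left between two stations with its drop pawl lying on the rim. Throw the pawl back, turn the turret the shorter way round to bring the punch with the wide head to the front over the anvil tongue, and lock it there with the pawl fully down in its notch. Feel the turret gently into the pawl without straining it, and leave the hammer, the tin and the awl where they are.

Things in the scene. Friction and masses are not known exactly. Their poses are not given: they have to be found in the camera images.
- turret_base: green cast foot of the punch turret, 166 x 228 x 12 mm, bolted down. Origin: on the bench under the turret's upright axis. Its -x side is the front, with the steel-topped anvil tongue reaching out under the plate, 36 mm wide, top at z = 30 mm; the pawl's bracket is on its -y side, 135 mm out at most and up to z = 77 mm
- turret_knob (a point): middle of the round black knurled knob on the turret axis, 46 mm across, z = 88 to 112 mm. It is fixed to the turret plate, which turns either way without end against a steady drag of about 0.25 N m. Plate: steel, 160 mm across, top at z = 58 mm, six bores at 60 degrees on a 36 mm radius, six rim notches 10 mm wide midway between the bores. Punch heads reach z = 73 mm
- wide_punch: the punch to select: steel, low mushroom head 37 mm across and 9 mm high (the other four, also steel, have heads 25 mm across). Origin: on its axis under the head, which rests on the plate top. Its 16 mm stem hangs loosely in a 21 mm bore, so its place gives the plate's angle only to about 3 degrees
- striking_point (a point): the front station: fixed point over the anvil tongue, 36 mm from the axis towards the base's -x, at plate top height. When a bore's middle stands here, a notch stands under the pawl's nose. At the start the plate is about half way between two such stations
- pawl_pin (a point): the pawl's level hinge pin (along the base's x), fixed, 116 mm from the turret axis towards the base's -y, 64 mm above the bench
- pawl (a joint): angle of the drop pawl (rad). 0: nose fully down in a notch; about 0.25: nose resting on the rim between notches; grows as the ball is lifted up and away from the turret axis. Its balance is near 1.1: well above that it falls back by its own weight to its stop at 1.75 and stays, well below it falls towards the plate. The pawl weighs 120 g
- pawl_ball (a point): centre of the black ball handle on the pawl, 22 mm across, free on all sides but for its thin stalk. It lies 47 mm from the pin: at pawl angle 0, 30 mm nearer the turret axis than the pin and 36 mm above it; it swings about the pin in the upright plane through pin and axis
- pawl_nose: steel nose under the pawl's end, 8.4 mm wide along the rim, square sided, with 1.6 mm slack in a notch; reaches 9 mm below the plate top when locked. Origin on the hinge pin. It drops by its own weight into any notch that comes under it, then holds the plate and bears the turning force 75 mm from the axis: the knob is felt to stop. It is marked by more than about 10 N
- tack_hammer: small hammer with wooden handle, 259 mm long, lying right of the turret; leave alone
- eyelet_tin: round tin, 67 mm across, 28 mm high, standing near the right front of the turret; leave alone
- awl: awl with wooden pear handle, 140 mm long, lying behind the turret; leave alone
Not all that is in view belongs to the job. What is shaped like the wide_punch but green is not meant.

How it is judged:
On the way:
1. the pawl is thrown back, clear of the plate (value of joint pawl above 1.5 rad), for 0.2 s.
At the end, for the whole second after the job is handed in: The pawl is down in a notch (below 0.06 rad), and the wide-headed punch stands upright in its bore within 6 mm of the striking point, at rest (value of joint pawl below 0.06 rad and horizontal distance between wide_punch and striking_point below 0.006 m and angle between wide_punch's own z axis and vertical below 0.12 rad and z of wide_punch in the frame of striking_point below 0.003 m and linear speed of wide_punch below 0.02 m/s); the robot touches nothing.
It fails at once if the wide punch is carried round the back of the turret, opposite the striking point: the longer way round (x of wide_punch in the frame of turret_base above 0.02 m and y of wide_punch in the frame of turret_base between -0.007 and 0.007 m).
It fails at once if the pawl's nose is strained: more than 10 N on it (contact force between pawl_nose and anything else above 10 N).
It fails at once if the wide punch is tipped out of its bore (angle between wide_punch's own z axis and vertical above 0.35 rad).
It fails at once if the hammer, tin or awl is moved by more than 15 mm (distance of any of tack_hammer, eyelet_tin, awl from where it was at the start of the episode above 0.015 m).
It also fails if it takes over 72 s, if anything falls off the work surface, if the arm or the gripper's body presses on something with over 40 N, if the wrist force passes 120 N, or if a joint passes its speed limit or range.

## Working session

There is one attempt and no reset: what is moved stays moved. The work goes in short steps, Python scripts to look and compute and a shell command to move; the robot and the scene stay as the last step left them, time stands still between calls to the robot, and variables do not carry over. Pictures are saved under pics/ and viewed, about 8 in all and at most 12, crops included, and the job is handed in when it is done.

```bash
ls; mkdir -p pics
cat > h.py <<'E'
import numpy as np,cv2
from plant import bot
from scipy.spatial.transform import Rotation as R
def rot(q): return R.from_quat([q[1],q[2],q[3],q[0]]).as_matrix()
def cam(f):
    a=np.array(f["attitude"],float)
    M=a if a.shape==(3,3) else rot(a)
    return np.array(f["K"]),M,np.array(f["xyz"])
def proj(f,p):
    K,M,t=cam(f); c=K@(M.T@(np.array(p)-t)); return c[:2]/c[2]
def atz(f,uv,z):
    K,M,t=cam(f); d=M@np.linalg.inv(K)@np.array([uv[0],uv[1],1]); return t+d*(z-t[2])/d[2]
def save(f,n,box=None,s=1):
    p=f["pixels"][:,:,::-1]
    if box: p=p[box[1]:box[3],box[0]:box[2]]
    cv2.imwrite("pics/"+n,cv2.resize(p,None,fx=s,fy=s,interpolation=cv2.INTER_CUBIC))
E
python3 - <<'E'
from h import *
s=bot.get_state(); print(s)
ims=[]
for c in("scene","top"):
    f=bot.grab_frame(c); print(c,f["xyz"],f["attitude"],np.array(f["K"]).tolist())
    save(f,c+"0.png",s=1.5)
    for n in("turret_base","turret_knob","wide_punch","pawl_ball","pawl_nose","tack_hammer","eyelet_tin","awl"):
        print(n,[(np.round(d["centre"],3).tolist(),round(d["conf"],2),np.round(proj(f,d["centre"])).tolist()) for d in bot.recognise(n,c)])
E
```

```text
pics
{'t': 0.0, 'q': array([ 1.10746992,  0.61591112, -0.01265418,  1.42489435,  0.00811133,
        1.10339016, -0.04040865]), 'qd': array([ 0.00060771,  0.00144053,  0.00029908,  0.00057597,  0.00125936,
       -0.00083098,  0.00229842]), 'effort': array([ 2.35190419e-04, -4.58936691e+01,  2.09168647e-01, -1.65745908e+01,
       -6.10199827e-02,  2.04068504e-02,  2.59068638e-04]), 'tool_pos': array([ 0.27465486, -0.58817889,  0.19278791]), 'tool_rot': array([-0.15236956, -0.69009576, -0.1541279 ,  0.69050413]), 'force': array([ 0.1924412 ,  0.21525495, -0.54438757]), 'torque': array([-0.00210473, -0.04080424,  0.00530695]), 'width': 0.09270679449051519}
scene [-0.2525051  -0.7326205   0.50508942] [-0.47235803  0.72834288 -0.41939889  0.26551667] [[474.85175467294977, 0.0, 248.31337230683218], [0.0, 474.85175467294977, 193.28002152952956], [0.0, 0.0, 1.0]]
turret_base [([0.464, -0.24, 0.011], 0.86, [222.0, 237.0])]
turret_knob [([0.463, -0.241, 0.011], 0.68, [222.0, 238.0])]
wide_punch [([0.314, -0.176, 0.03], 0.78, [149.0, 255.0]), ([0.434, -0.017, 0.026], 0.6, [131.0, 213.0]), ([0
[... 687 characters left out ...]
e [([0.474, -0.245, 0.011], 0.96, [232.0, 228.0])]
turret_knob [([0.475, -0.245, 0.012], 0.97, [231.0, 227.0])]
wide_punch [([0.323, -0.172, 0.035], 0.58, [196.0, 293.0]), ([0.474, -0.247, 0.012], 0.53, [232.0, 228.0]), ([0.337, -0.241, 0.032], 0.52, [227.0, 288.0]), ([0.495, -0.194, 0.068], 0.46, [208.0, 215.0]), ([0.437, -0.014, 0.032], 0.46, [128.0, 240.0]), ([0.643, -0.093, 0.033], 0.44, [169.0, 153.0])]
pawl_ball [([0.499, -0.25, 0.081], 0.65, [234.0, 214.0])]
pawl_nose [([0.475, -0.245, 0.015], 0.53, [232.0, 227.0])]
tack_hammer [([0.483, -0.521, 0.016], 0.9, [349.0, 227.0])]
eyelet_tin [([0.395, -0.36, 0.027], 0.87, [281.0, 263.0])]
awl [([0.686, -0.233, 0.023], 0.64, [230.0, 138.0])]
```

Run:
```python
from h import *
f=bot.grab_frame("top"); save(f,"topc.png",(110,110,390,320),2.8)
f=bot.grab_frame("scene"); save(f,"scc.png",(90,150,410,310),2.5)
```

```text
(no output)
```

View pics/topc.png

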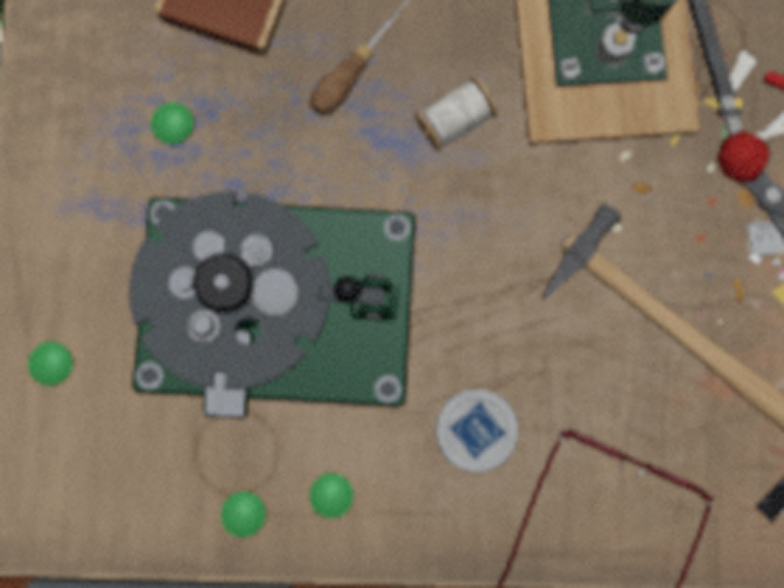

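View pics/scc.png

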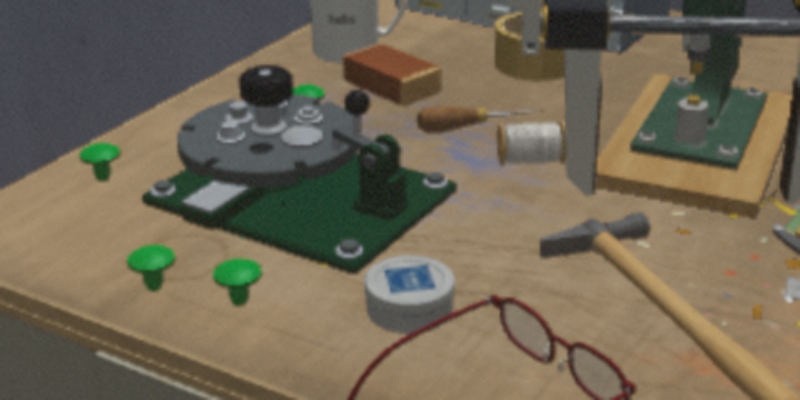

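Top crop shows the knob at (222,282), wide steel punch at (275,291) to the right (‑y), ball at (348,289), bracket at (378,297), tongue at (226,398) and empty bore at (246,330). The wide punch is therefore about 90° from the front, and the shorter way round is clockwise seen from above. The scene crop agrees: knob top at (265,74), ball at (357,103), pawl nose on the rim. The green mushrooms are decoys.

```bash
cat >> h.py <<'E'
def tri(obs):
    A=[];b=[]
    for f,uv in obs:
        K,M,t=cam(f); d=M@np.linalg.inv(K)@np.array([*uv,1.]); d/=np.linalg.norm(d); P=np.eye(3)-np.outer(d,d); A.append(P); b.append(P@t)
    return np.linalg.lstsq(np.vstack(A),np.hstack(b),rcond=None)[0]
E
python3 - <<'E'
from h import *
T=bot.grab_frame("top");S=bot.grab_frame("scene")
t=lambda u,v:(110+u/2.8,110+v/2.8); s=lambda u,v:(90+u/2.5,150+v/2.5)
k=tri([(T,t(222,282)),(S,s(265,74))]); b=tri([(T,t(348,289)),(S,s(357,103))])
print("knob",k,atz(T,t(222,282),.112),"scene",atz(S,s(265,74),.112)); print("ball",b, atz(T,t(348,289),.106),atz(S,s(357,103),.106))
w=atz(T,t(275,291),.067); print("wide",w, atz(S,s(304,135),.067))
c=[atz(T,t(*p),.014)[:2] for p in((162,212),(397,227),(388,388),(149,376))]
print("bolts",np.round(c,4).tolist())
e1=(c[0]-c[1]+c[3]-c[2]); e2=(c[0]-c[3]+c[1]-c[2])
print("yaw from y",np.degrees(np.arctan2(-e1[0],e1[1])),"from x",np.degrees(np.arctan2(e2[1],e2[0])))
print("plate ctr: knob->ball dir",np.degrees(np.arctan2(*(b-k)[:2][::-1])),np.linalg.norm((b-k)[:2]))
print("notches",[ (np.degrees(np.arctan2(*(atz(T,t(*p),.058)-k)[:2][::-1])),np.linalg.norm((atz(T,t(*p),.058)-k)[:2])) for p in((241,199),(313,251),(312,346),(146,294))])
x=bot.get_state(); M=rot(x["tool_rot"]); print(M)
E
```

```text
knob [ 0.49935651 -0.15610416  0.11223945] [ 0.49968501 -0.15648569  0.112     ] scene [ 0.49953833 -0.1553231   0.112     ]
ball [ 0.49757634 -0.25074292  0.10644641] [ 0.49809346 -0.25142972  0.106     ] [ 0.49787092 -0.24956113  0.106     ]
wide [ 0.49862395 -0.1933928   0.067     ] [ 0.49249083 -0.19848343  0.067     ]
bolts [[0.5675, -0.092], [0.5615, -0.2901], [0.4262, -0.2866], [0.4302, -0.0892]]
yaw from y -1.4409951788377446 from x -1.319556356955727
plate ctr: knob->ball dir -91.0776173293418 0.0946555012986588
notches [(np.float64(-4.664851723184231), np.float64(0.07405036383750686)), (np.float64(-63.029577622802506), np.float64(0.0736959225833149)), (np.float64(-122.2050635467871), np.float64(0.08022886571075358)), (np.float64(94.85280185532622), np.float64(0.06574963418033951))]
[[ 1.45852680e-05  4.23073019e-01 -9.06095591e-01]
 [ 2.98179141e-05 -9.06095591e-01 -4.23073018e-01]
 [-9.99999999e-01 -2.08472472e-05 -2.58308020e-05]]
```

```bash
cat >> h.py <<'E'
def to(p,yaw=None):
    "shift/turn to TCP p, jaw yaw (deg), tool down"
    s=bot.get_state(); M=rot(s["tool_rot"]); sh=M.T@(np.array(p)-s["tool_pos"])
    rv=np.zeros(3)
    if yaw is not None:
        y=np.radians(yaw); Y=np.array([np.cos(y),np.sin(y),0]); 
        if Y@M[:,1]<0: Y=-Y
        X=np.array([0,0,-1.]); rv=R.from_matrix(M.T@np.column_stack([X,Y,np.cross(X,Y)])).as_rotvec()
    print("shift",np.round(sh,4).tolist(),"turn",np.round(rv,3).tolist(),"q7",round(s["q"][6],2),"F",np.round(s["force"],2),"T",np.round(s["torque"],3),"w",round(s["width"],4),"t",s["t"])
E
python3 -c "
from h import *
to([.498,-.2505,.16],-1.4)"
```

```text
shift [0.034, -0.2123, -0.3453] turn [-1.11, -0.0, 0.0] q7 -0.04 F [ 0.4   0.11 -0.44] T [ 0.087 -0.059  0.01 ] w 0.0934 t 1.1
```

```bash
python3 -m jog '[[[0.034,-0.212,-0.345],[-1.11,0,0],1],[[0.034,-0.212,-0.345],[-1.11,0,0],1],[[0.034,-0.212,-0.345],[-1.11,0,0],1],[[0.034,-0.212,-0.345],[-1.11,0,0],1],[[0.034,-0.212,-0.345],[-1.11,0,0],1],[[0.034,-0.212,-0.345],[-1.11,0,0],1],[[0.034,-0.212,-0.345],[-1.11,0,0],1],[[0.034,-0.212,-0.345],[-1.11,0,0],1],[[0.034,-0.212,-0.345],[-1.11,0,0],1],[[0.034,-0.212,-0.345],[-1.11,0,0],1]]'
python3 - <<'E'
from h import *
to([.498,-.2505,.088],-1.4)
f=bot.grab_frame("wrist"); save(f,"w1.png",s=1.2); print(np.round(proj(f,[.498,-.2505,.106])*1.2),np.round(proj(f,[.4995,-.156,.112])*1.2))
E
```

```text
t: 2.35
tool_pos: [0.4968, -0.2531, 0.16]
tool_rot: [-0.493, -0.506, -0.493, 0.507]
force: [-0.1, 0.2, -0.3]
width: 0.093
shift [0.072, 0.0012, -0.0028] turn [-0.003, 0.001, 0.001] q7 0.2 F [-0.12  0.2  -0.33] T [-0.014 -0.131 -0.047] w 0.093 t 2.35
[309. 236.] [308. 101.]
```

View pics/w1.png

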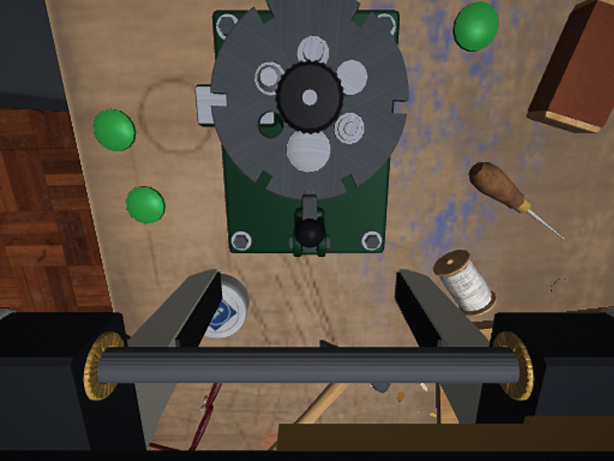

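Ball is at (310,233) and the knob at (310,97) in the wrist view. Both agree with my estimates to about 2 mm, and the wide punch head is at (308,152). Next I descend and grip the ball lightly.

```bash
python3 -m jog '[[[0.04,0.001,-0.003],[0,0,0],1],[[0.072,0.001,-0.003],[0,0,0],1],[[0.072,0.001,-0.003],[0,0,0],0.2],[[0.072,0.001,-0.003],[0,0,0],-0.3],[[0.072,0.001,-0.003],[0,0,0],-0.7],[[0.072,0.001,-0.003],[0,0,0],-0.7],[[0.072,0.001,-0.003],[0,0,0],-0.7],[[0.072,0.001,-0.003],[0,0,0],-0.7],[[0.072,0.001,-0.003],[0,0,0],-0.7],[[0.072,0.001,-0.003],[0,0,0],-0.7]]' 6
python3 - <<'E'
from h import *
to([.498,-.2495,.088],-1.4)
ax=np.array([.4995,-.1555]); d=np.array([np.sin(np.radians(-1.4)),-np.cos(np.radians(-1.4))])
for a in (.25,.5,.75,1.,1.25,1.5,1.7):
    th=np.arctan2(36,30)+a; r=.116-.047*np.cos(th); z=.064+.047*np.sin(th); print(a,np.round(ax+d*r,4),"tcp z",round(z-.019,4), "rel", round(r-.0957,4), round(z-.1064,4))
E
```

```text
t: 3.65
tool_pos: [0.498, -0.2499, 0.088]
tool_rot: [-0.493, -0.506, -0.493, 0.507]
force: [-0.6, 0.4, 0.5]
width: 0.018
shift [-0.0, 0.0, -0.0004] turn [-0.003, 0.001, 0.0] q7 0.16 F [-0.64  0.41  0.47] T [-0.    -0.082  0.004] w 0.018 t 3.65
0.25 [ 0.4972 -0.2513] tcp z 0.0874 rel 0.0001 0.0
0.5 [ 0.4969 -0.2624] tcp z 0.0911 rel 0.0112 0.0037
0.75 [ 0.4966 -0.2741] tcp z 0.0919 rel 0.0229 0.0045
1.0 [ 0.4963 -0.2856] tcp z 0.0898 rel 0.0344 0.0024
1.25 [ 0.4961 -0.2962] tcp z 0.0849 rel 0.0451 -0.0025
1.5 [ 0.4958 -0.3053] tcp z 0.0776 rel 0.0542 -0.0098
1.7 [ 0.4957 -0.3111] tcp z 0.0702 rel 0.06 -0.0172
```

```bash
python3 -m jog '[[[0,0,0],[0,0,0],-0.8],[[0,0,0],[0,0,0],-0.8]]' 6
python3 - <<'E'
from h import *
to([.498,-.2495,.088],-1.4)
f=bot.grab_frame("wrist"); save(f,"w2.png",(80,130,440,384),2)
E
```

```text
t: 3.9
tool_pos: [0.4979, -0.2499, 0.088]
tool_rot: [-0.493, -0.506, -0.493, 0.507]
force: [-0.3, -0.9, 0.1]
width: 0.0153
shift [-0.0, 0.0001, -0.0004] turn [-0.003, 0.001, 0.001] q7 0.16 F [-0.28 -0.88  0.08] T [-0.039  0.03  -0.001] w 0.0153 t 3.9
```

View pics/w2.png

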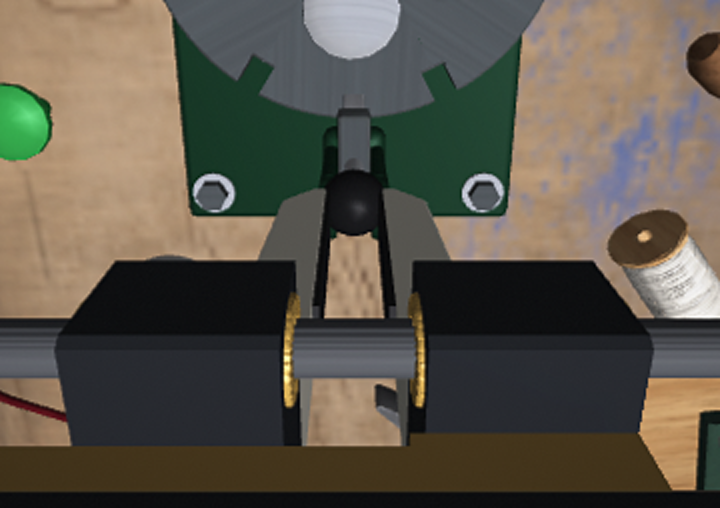

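Run:
```python
from h import *
f=bot.grab_frame("wrist"); s=bot.get_state(); M=rot(s["tool_rot"]); p=s["tool_pos"]
pr=lambda q:np.round((proj(f,q)-[80,130])*2,1)
print("cam",f["xyz"],cam(f)[1][:,2],"w",s["width"])
print("tcp",pr(p),"grasp",pr(p-.019*M[:,0]))
for w in(.0075,.011):
  for sg in(1,-1):
    print(w,sg,"tip",pr(p+sg*w*M[:,1]),"grasp",pr(p-.019*M[:,0]+sg*w*M[:,1]),"pad edges@grasp",pr(p-.019*M[:,0]+sg*w*M[:,1]+[0,.0075,0]),pr(p-.019*M[:,0]+sg*w*M[:,1]-[0,.0075,0]))
for y in(-.2507,-.245,-.24,-.235): print(y,pr([.498,y,.106]),pr([.498,y,.10]))
print("ball seen at",atz(f,(80+354/2,130+203/2),.106))
T=bot.grab_frame("top")
for c in("top","wrist"): print(c,[(np.round(d["centre"],4),round(d["conf"],2)) for d in bot.recognise("pawl_ball",c)])
```

```text
cam [ 0.50002738 -0.16913333  0.27878408] [-0.00793871 -0.28827228 -0.95751557] w 0.0151167426514177
tcp [353.3 185. ] grasp [353.3 207.5]
0.0075 1 tip [374. 185.] grasp [376.  207.5] pad edges@grasp [375.7 186.5] [376.4 228. ]
0.0075 -1 tip [332.6 185. ] grasp [330.6 207.5] pad edges@grasp [329.7 186.5] [331.5 228. ]
0.011 1 tip [383.7 185. ] grasp [386.6 207.5] pad edges@grasp [386.4 186.5] [386.8 228. ]
0.011 -1 tip [322.9 185. ] grasp [320.  207.5] pad edges@grasp [319.  186.5] [321. 228.]
-0.2507 [353.9 208.5] [353.9 200.9]
-0.245 [353.4 192.7] [353.4 185.5]
-0.24 [353.  178.5] [353.  171.8]
-0.235 [352.6 164.2] [352.6 157.8]
ball seen at [ 0.49809094 -0.24871835  0.106     ]
top [(array([ 0.4873, -0.5214,  0.0174]), 0.66)]
wrist [(array([ 0.4922, -0.2429,  0.1063]), 0.86)]
```

The pads do bracket the ball centrally, so I swing it along its arc.

```bash
python3 -m jog '[[[-0.002,0,0.0056],[0,0,0],-0.8],[[-0.0037,0,0.0112],[0,0,0],-0.8],[[-0.0043,0,0.017],[0,0,0],-0.8],[[-0.0045,0,0.0229],[0,0,0],-0.8],[[-0.0037,0,0.0288],[0,0,0],-0.8],[[-0.0024,0,0.0344],[0,0,0],-0.8],[[0.0025,0,0.0451],[0,0,0],-0.8],[[0.006,0,0.050],[0,0,0],-0.8],[[0.0098,0,0.0542],[0,0,0],-0.8],[[0.0172,0,0.060],[0,0,0],-0.8],[[0.0172,0,0.060],[0,0,0],-0.8],[[0.0172,0,0.060],[0,0,0],-0.8]]' 6
python3 - <<'E'
from h import *
to([.498,-.31,.07],-1.4)
f=bot.grab_frame("wrist"); save(f,"w3.png",(80,130,440,384),2)
E
```

```text
t: 5.65
tool_pos: [0.4962, -0.3194, 0.0728]
tool_rot: [-0.496, -0.505, -0.488, 0.511]
force: [-1.9, -8.5, 6.8]
width: 0.0121
shift [0.0027, 0.0015, -0.0094] turn [-0.008, 0.013, -0.003] q7 0.25 F [-1.93 -8.53  6.82] T [-2.054  0.404  0.085] w 0.0121 t 5.65
```

View pics/w3.png

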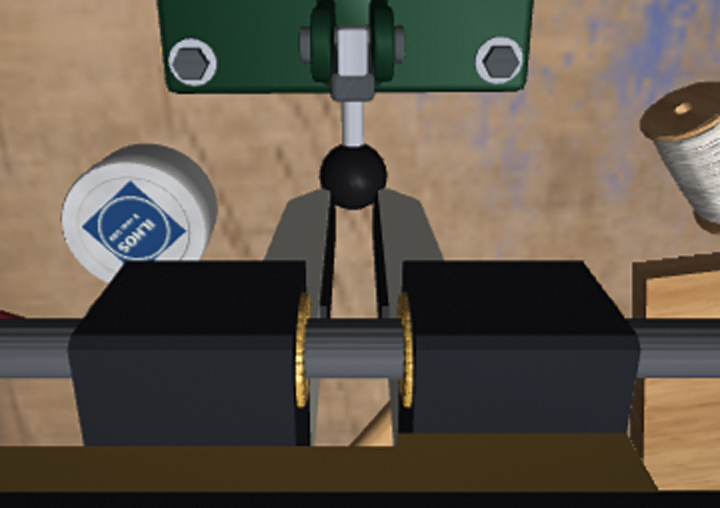

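Pawl is back at its stop (ball outboard at (353,175), nose block up). Next I open, rise and go to the knob.

```bash
python3 -m jog '[[[0,0,0],[0,0,0],-0.3],[[0,0,0],[0,0,0],0.3],[[0,0,0],[0,0,0],1],[[0,0,0],[0,0,0],1],[[-0.03,0,0],[0,0,0],1],[[-0.08,0,0],[0,0,0],1],[[-0.08,0,0],[0,0,0],1]]'
python3 - <<'E'
from h import *
to([.4995,-.155,.16],-1.4)
f=bot.grab_frame("top"); save(f,"t2.png",(140,160,290,280),4)
E
```

```text
t: 6.58
tool_pos: [0.499, -0.3189, 0.1568]
tool_rot: [-0.499, -0.506, -0.485, 0.509]
force: [0.4, -0.0, 0.2]
width: 0.0771
shift [-0.0061, -0.0047, -0.1637] turn [-0.007, 0.017, -0.011] q7 0.29 F [ 0.37 -0.    0.2 ] T [ 0.005 -0.111 -0.04 ] w 0.0771 t 6.575
```

```bash
python3 -m jog '[[[-0.006,-0.005,-0.06],[-0.007,0.017,-0.011],1],[[-0.006,-0.005,-0.12],[-0.007,0.017,-0.011],1],[[-0.006,-0.005,-0.164],[-0.007,0.017,-0.011],1],[[-0.006,-0.005,-0.164],[-0.007,0.017,-0.011],1],[[-0.006,-0.005,-0.164],[-0.007,0.017,-0.011],1],[[-0.006,-0.005,-0.164],[-0.007,0.017,-0.011],1]]'
python3 - <<'E'
from h import *
to([.4995,-.155,.085],-1.4)
f=bot.grab_frame("wrist"); save(f,"w4.png",(80,0,440,254),2)
print((proj(f,[.4995,-.155,.112])-[80,0])*2)
E
```

```text
t: 7.38
tool_pos: [0.4968, -0.1559, 0.1572]
tool_rot: [-0.491, -0.506, -0.495, 0.508]
force: [-0.3, 0.7, -0.7]
width: 0.0927
shift [0.0722, 0.0031, -0.0009] turn [-0.004, -0.002, 0.006] q7 0.03 F [-0.26  0.74 -0.75] T [-0.058 -0.129 -0.021] w 0.0927 t 7.375
[360.07944273 402.52580994]
```

View pics/w4.png

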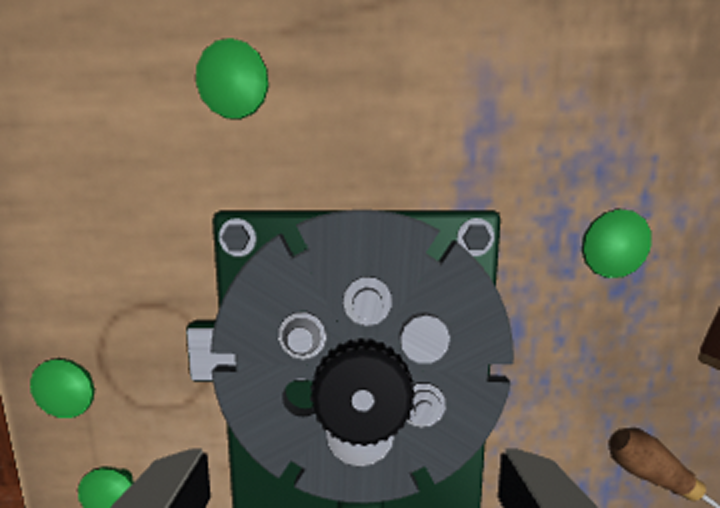

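Knob centre at (363,400), predicted (360,402): good. Descending and gripping it with 15 N.

```bash
python3 -m jog '[[[0.04,0.0035,-0.001],[0,0,0],1],[[0.072,0.0035,-0.001],[0,0,0],1],[[0.072,0.0035,-0.001],[0,0,0],0.3],[[0.072,0.0035,-0.001],[0,0,0],-0.4],[[0.072,0.0035,-0.001],[0,0,0],-0.4],[[0.072,0.0035,-0.001],[0,0,0],-0.4],[[0.072,0.0035,-0.001],[0,0,0],-0.4],[[0.072,0.0035,-0.001],[0,0,0],-0.4]]' 15
python3 -m jog '[[[0,0,0],[0.06,0,0],-0.4],[[0,0,0],[0.12,0,0],-0.4],[[0,0,0],[0.18,0,0],-0.4]]' 15
python3 -c "
from h import *
to([.4995,-.155,.085],-1.4)
f=bot.grab_frame('top');save(f,'t3.png',(140,160,290,280),4)"
```

```text
t: 8.43
tool_pos: [0.5003, -0.1549, 0.0858]
tool_rot: [-0.491, -0.506, -0.495, 0.508]
force: [-1.4, -0.9, 3.0]
width: 0.0446
t: 8.8
tool_pos: [0.5001, -0.1549, 0.0859]
tool_rot: [-0.444, -0.548, -0.447, 0.55]
force: [0.2, 0.3, 1.0]
width: 0.0444
shift [0.0009, -0.0005, 0.0002] turn [-0.184, -0.0, 0.005] q7 -0.16 F [0.17 0.31 0.98] T [-0.042  0.028  0.282] w 0.0444 t 8.8
```

View pics/t3.png

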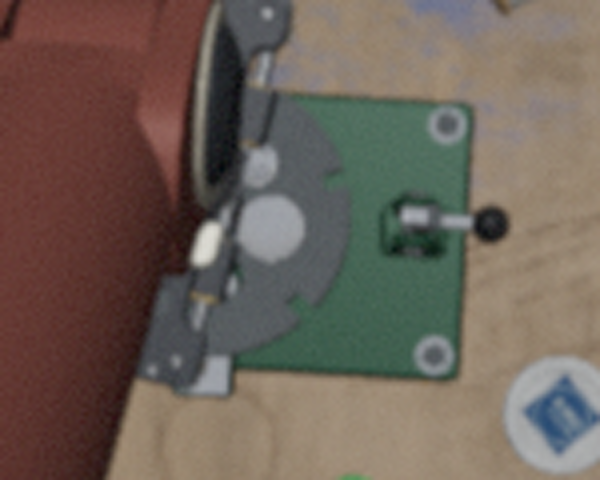

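Plate follows; moment 0.28 N m matches the drag. The picture shows the pawl lying back (ball at (490,224)).

```bash
python3 -m jog '[[[0,0,0],[0.11,0,0],-0.4],[[0,0,0],[0.22,0,0],-0.4],[[0,0,0],[0.33,0,0],-0.4],[[0,0,0],[0.44,0,0],-0.4],[[0,0,0],[0.55,0,0],-0.4],[[0,0,0],[0.66,0,0],-0.4],[[0,0,0],[0.77,0,0],-0.4],[[0,0,0],[0.88,0,0],-0.4],[[0,0,0],[0.99,0,0],-0.4],[[0,0,0],[1.1,0,0],-0.4],[[0,0,0],[1.19,0,0],-0.4],[[0,0,0],[1.19,0,0],-0.4]]' 15
python3 -m jog '[[[0,0,0],[0,0,0],0.1],[[0,0,0],[0,0,0],0.6],[[0,0,0],[0,0,0],1],[[-0.03,0,0],[0,0,0],1],[[-0.07,0,0],[0,0,0],1],[[-0.07,0,0],[0,0,0],1]]'
python3 - <<'E'
from h import *
to([.498,-.313,.16],-1.4)
f=bot.grab_frame("wrist"); save(f,"w5.png",(80,0,512,384),1.5)
print((proj(f,[.4995,-.155,.112])-[80,0])*1.5,(proj(f,[.4995,-.155,.058])-[80,0])*1.5)
E
```

```text
t: 10.35
tool_pos: [0.4992, -0.154, 0.0858]
tool_rot: [-0.06, -0.702, -0.062, 0.707]
force: [-2.4, 0.8, 2.2]
width: 0.0445
t: 11.1
tool_pos: [0.5022, -0.1551, 0.1587]
tool_rot: [0.061, 0.704, 0.061, -0.704]
force: [0.3, 0.2, -0.0]
width: 0.0919
shift [-0.0013, 0.1548, 0.0313] turn [-1.373, 0.0, -0.0] q7 -1.08 F [ 0.34  0.2  -0.03] T [0.007 0.023 0.025] w 0.0919 t 11.1
[264.38366945 306.36537476] [264.56591096 281.25819091]
```

View pics/w5.png

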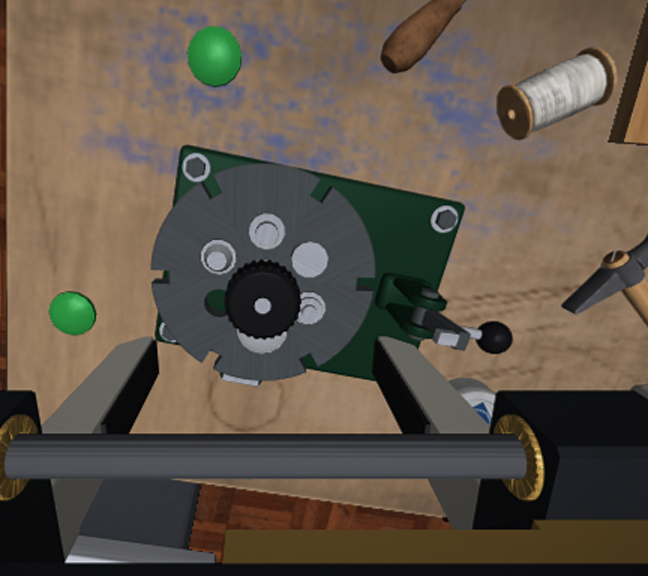

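Wide punch is now nearly at the front by the tongue, with the notch at (365,284) and about 10° still to go. The pawl is back, ball at (493,337). I move over the ball.

```bash
python3 - <<'E'
from h import *
f=bot.grab_frame("wrist"); k=np.array([.4998,-.155])
for p in((365,284),(160,276),(323,193),(211,186),(308,362)):
    q=atz(f,(80+p[0]/1.5,p[1]/1.5),.058)[:2]-k; print(np.degrees(np.arctan2(q[1],q[0])).round(1),np.linalg.norm(q).round(4))
print("ball",atz(f,(80+493/1.5,337/1.5),.087))
E
python3 -m jog '[[[-0.001,0.06,0.01],[-0.18,0,0],1],[[-0.001,0.12,0.02],[-0.36,0,0],1],[[-0.001,0.155,0.031],[-0.54,0,0],1],[[-0.001,0.155,0.031],[-0.72,0,0],1],[[-0.001,0.155,0.031],[-0.9,0,0],1],[[-0.001,0.155,0.031],[-1.08,0,0],1],[[-0.001,0.155,0.031],[-1.26,0,0],1],[[-0.001,0.155,0.031],[-1.373,0,0],1],[[-0.001,0.155,0.031],[-1.373,0,0],1],[[-0.001,0.155,0.031],[-1.373,0,0],1]]'
python3 - <<'E'
from h import *
to([.4965,-.312,.068],-1.4)
f=bot.grab_frame("wrist"); p=f["pixels"]; save(f,"w6.png",(130,80,390,260),2.5)
print((proj(f,[.4965,-.312,.087])-[130,80])*2.5)
E
```

```text
-83.0 0.0701
98.3 0.0747
-22.5 0.0704
39.6 0.0737
-144.1 0.0718
ball [ 0.49474919 -0.30815855  0.087     ]
t: 12.45
tool_pos: [0.4953, -0.312, 0.1556]
tool_rot: [-0.491, -0.505, -0.496, 0.508]
force: [0.6, 0.4, 0.4]
width: 0.0931
shift [0.0875, 0.002, 0.0002] turn [-0.002, -0.003, 0.008] q7 0.33 F [0.58 0.38 0.4 ] T [-0.041 -0.1   -0.007] w 0.0931 t 12.45
[321.27875867 286.35797569]
```

View pics/w6.png

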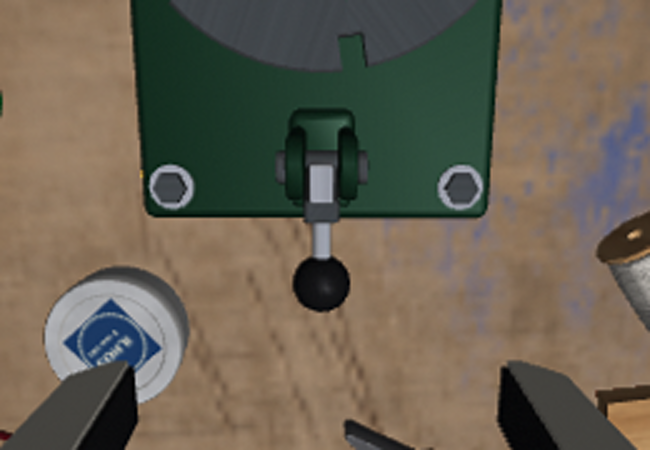

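Ball at (321,284), exactly as predicted; notch at (353,52), about 14 mm short of the pawl line (~10°). Gripping the ball with 3 N.

```bash
python3 -m jog '[[[0.045,0.002,0],[0,0,0],1],[[0.0875,0.002,0],[0,0,0],1],[[0.0875,0.002,0],[0,0,0],0.3],[[0.0875,0.002,0],[0,0,0],-0.3],[[0.0875,0.002,0],[0,0,0],-0.6],[[0.0875,0.002,0],[0,0,0],-0.6],[[0.0875,0.002,0],[0,0,0],-0.6],[[0.0875,0.002,0],[0,0,0],-0.6],[[0.0875,0.002,0],[0,0,0],-0.6],[[0.0875,0.002,0],[0,0,0],-0.6]]' 3
python3 - <<'E'
from h import *
to([.4965,-.312,.068],-1.4)
f=bot.grab_frame("wrist");save(f,"w7.png",(80,130,440,384),2)
E
```

```text
t: 13.75
tool_pos: [0.4967, -0.3118, 0.0683]
tool_rot: [-0.491, -0.505, -0.496, 0.508]
force: [-0.5, -0.4, 0.4]
width: 0.0202
shift [0.0003, -0.0002, 0.0002] turn [-0.002, -0.002, 0.008] q7 0.3 F [-0.46 -0.4   0.44] T [-0.039 -0.05  -0.009] w 0.0202 t 13.75
```

View pics/w7.png

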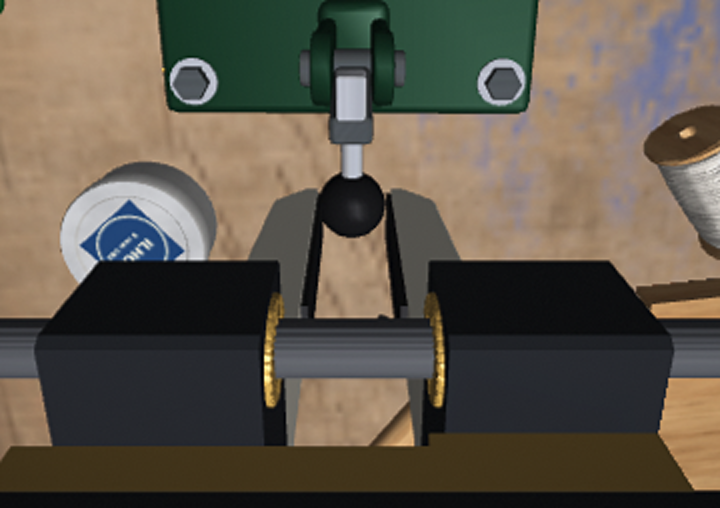

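```bash
python3 -m jog '[[[-0.005,0,-0.0033],[0,0,0],-0.65],[[-0.0095,0,-0.007],[0,0,0],-0.65],[[-0.0135,0,-0.0115],[0,0,0],-0.65],[[-0.0168,0,-0.0161],[0,0,0],-0.65],[[-0.0196,0,-0.0213],[0,0,0],-0.65],[[-0.0217,0,-0.0268],[0,0,0],-0.65],[[-0.023,0,-0.0325],[0,0,0],-0.65],[[-0.0238,0,-0.0383],[0,0,0],-0.65],[[-0.0237,0,-0.0442],[0,0,0],-0.65],[[-0.023,0,-0.05],[0,0,0],-0.65],[[-0.0219,0,-0.0546],[0,0,0],-0.65],[[-0.0219,0,-0.0546],[0,0,0],-0.65]]' 3
python3 - <<'E'
from h import *
to([.498,-.2507,.0874],-1.4)
f=bot.grab_frame("wrist");save(f,"w8.png",(80,130,440,384),2)
E
```

```text
t: 15.3
tool_pos: [0.4981, -0.2567, 0.0901]
tool_rot: [-0.491, -0.505, -0.497, 0.508]
force: [0.4, 0.2, 0.1]
width: 0.0161
shift [0.0027, -0.0002, -0.006] turn [-0.001, -0.003, 0.009] q7 0.22 F [0.41 0.22 0.06] T [-0.03  -0.095 -0.002] w 0.0161 t 15.3
```

View pics/w8.png

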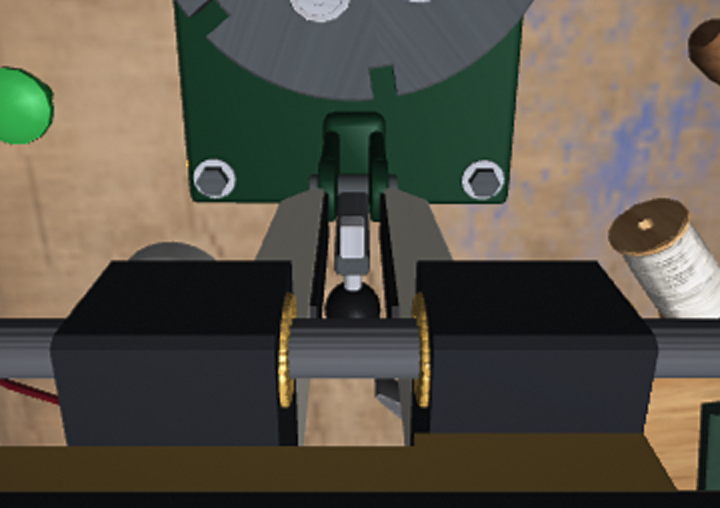

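The ball slipped out of the 3 N grip: I had capped the closing at 16 mm, so it never held. The pawl is still safely back (ball at (353,302)). I retry with full closing, using width as the holding check.

```bash
python3 -m jog '[[[0,0,0],[0,0,0],0.2],[[0,0,0],[0,0,0],1],[[-0.03,0,0],[0,0,0],1],[[-0.065,0,0.02],[0,0,0],1],[[-0.065,0,0.056],[0,0,0],1],[[-0.065,0,0.056],[0,0,0],1],[[-0.065,0,0.056],[0,0,0],1]]'
python3 - <<'E'
from h import *
to([.4965,-.3125,.068],-1.4)
f=bot.grab_frame("wrist"); e=proj(f,[.4965,-.312,.087]); g=cv2.cvtColor(f["pixels"],cv2.COLOR_RGB2GRAY)
x,y=map(int,e); c=g[y-30:y+30,x-30:x+30]; m=(c<50).astype(np.uint8); n,l,st,ce=cv2.connectedComponentsWithStats(m)
for i in range(1,n):
    if st[i,4]>40: print(st[i],ce[i]+[x-30,y-30],"world",atz(f,ce[i]+[x-30,y-30],.087))
print("pred",e)
E
```

```text
t: 16.23
tool_pos: [0.497, -0.3123, 0.1545]
tool_rot: [-0.49, -0.505, -0.497, 0.508]
force: [0.1, -0.0, 0.5]
width: 0.0818
shift [0.0865, 0.0004, 0.0006] turn [-0.001, -0.004, 0.01] q7 0.34 F [ 0.14 -0.04  0.5 ] T [ 0.018 -0.06  -0.042] w 0.0818 t 16.225
[ 0  0 24  3 72] [237.5 165. ] world [ 0.47938859 -0.28297804  0.087     ]
[37  0 23  3 53] [273.22641509 165.28301887] world [ 0.51236608 -0.28400358  0.087     ]
[ 19  19  23  22 391] [256.3657289 193.0971867] world [ 0.49613301 -0.31046461  0.087     ]
pred [256.79167814 194.63319641]
```

```bash
python3 -m jog '[[[0.045,0,-0.001],[0,0,0],1],[[0.0865,0,-0.001],[0,0,0],1],[[0.0865,0,-0.001],[0,0,0],0],[[0.0865,0,-0.001],[0,0,0],-0.5],[[0.0865,0,-0.001],[0,0,0],-1],[[0.0865,0,-0.001],[0,0,0],-1],[[0.0865,0,-0.001],[0,0,0],-1],[[0.0865,0,-0.001],[0,0,0],-1],[[0.0865,0,-0.001],[0,0,0],-1],[[0.0865,0,-0.001],[0,0,0],-1]]' 6
python3 -m jog '[[[0,0,0],[0,0,0],-1],[[0,0,0],[0,0,0],-1],[[0,0,0],[0,0,0],-1]]' 6
```

```text
t: 17.52
tool_pos: [0.4961, -0.3103, 0.068]
tool_rot: [-0.49, -0.505, -0.498, 0.507]
force: [-1.8, 0.5, -0.7]
width: 0.0176
t: 17.9
tool_pos: [0.496, -0.3103, 0.0679]
tool_rot: [-0.49, -0.505, -0.498, 0.507]
force: [0.3, -0.8, 0.0]
width: 0.0173
```

```bash
python3 -m jog '[[[-0.005,0,-0.0033],[0,0,0],-1],[[-0.0095,0,-0.007],[0,0,0],-1],[[-0.0135,0,-0.0115],[0,0,0],-1],[[-0.0168,0,-0.0161],[0,0,0],-1]]' 6
python3 - <<'E'
from h import *
to([.498,-.2507,.0874],-1.4)
f=bot.grab_frame("scene"); 
g=cv2.cvtColor(f["pixels"],cv2.COLOR_RGB2GRAY)
f2=bot.grab_frame("wrist")
for c in("scene","wrist"): print(c,[(np.round(d["centre"],4),round(d["conf"],2)) for d in bot.recognise("pawl_ball",c)][:2])
E
```

```text
t: 18.4
tool_pos: [0.4968, -0.2936, 0.0852]
tool_rot: [-0.49, -0.505, -0.498, 0.507]
force: [0.4, -0.6, 0.5]
width: 0.0002
shift [-0.002, 0.0002, -0.0429] turn [0.001, -0.005, 0.01] q7 0.28 F [ 0.4  -0.62  0.51] T [-0.027 -0.085 -0.037] w 0.0002 t 18.4
scene [(array([ 0.495 , -0.2809,  0.089 ]), 0.49)]
wrist [(array([ 0.4944, -0.2729,  0.1037]), 0.66), (array([ 0.496 , -0.2534,  0.0105]), 0.54)]
```

```bash
cat >> h.py <<'E'
def ballpos(a,ax=(.4998,-.1552)):
    d=np.array([np.sin(np.radians(-1.4)),-np.cos(np.radians(-1.4))]); th=np.arctan2(36,30)+a
    return np.array([*(np.array(ax)+d*(.116-.047*np.cos(th))),.064+.047*np.sin(th)])
def score(f,name,step=.15):
    g=cv2.cvtColor(f["pixels"],cv2.COLOR_RGB2GRAY).astype(float); out=[]
    K,M,t=cam(f); yy,xx=np.mgrid[:384,:512]
    for a in np.arange(0,1.8,step):
        p=ballpos(a); u=proj(f,p); r=K[0,0]*.011/np.linalg.norm(p-t); D=np.hypot(xx-u[0],yy-u[1])
        i=g[D<.8*r]; o=g[(D>1.15*r)&(D<1.6*r)]
        if len(i): out.append((round(a,2),np.round(u).tolist(),int(i.mean()),int(i.max()),int(o.mean())))
    print(name); [print(*o) for o in out]
E
python3 - <<'E'
from h import *
for c in("scene","wrist","top"): score(bot.grab_frame(c),c)
E
```

```text
scene
0.0 [229.0, 193.0] 115 131 108
0.15 [232.0, 192.0] 122 131 105
0.3 [234.0, 191.0] 123 134 98
0.45 [237.0, 191.0] 119 154 92
0.6 [240.0, 191.0] 112 154 88
0.75 [243.0, 192.0] 98 154 89
0.9 [246.0, 193.0] 85 147 93
1.05 [248.0, 194.0] 88 121 96
1.2 [251.0, 196.0] 106 122 80
1.35 [254.0, 199.0] 105 134 74
1.5 [256.0, 201.0] 71 139 83
1.65 [258.0, 204.0] 40 98 104
wrist
0.0 [256.0, 152.0] 51 107 55
0.15 [256.0, 163.0] 46 105 54
0.3 [256.0, 174.0] 47 88 60
0.45 [256.0, 186.0] 71 189 72
0.6 [256.0, 197.0] 101 192 92
0.75 [256.0, 208.0] 121 192 90
0.9 [256.0, 218.0] 110 194 108
1.05 [256.0, 227.0] 89 194 111
1.2 [256.0, 234.0] 74 194 98
1.35 [256.0, 240.0] 62 102 87
1.5 [256.0, 243.0] 59 102 79
1.65 [256.0, 246.0] 58 92 69
top
0.0 [229.0, 214.0] 58 69 67
0.15 [232.0, 213.0] 62 70 62
0.3 [235.0, 213.0] 66 73 64
0.45 [238.0, 214.0] 69 76 68
0.6 [241.0, 214.0] 71 76 70
0.75 [245.0, 214.0] 72 77 71
0.9 [248.0, 214.0] 73 78 72
1.05 [251.0, 214.0] 74 78 73
1.2 [254.0, 215.0] 74 78 73
1.35 [257.0, 215.0] 74 78 73
1.5 [259.0, 215.0] 73 79 73
1.65 [261.0, 216.0] 73 79 73
```

Width 0 means it squeezed out again; scene scoring shows the pawl still back at its stop, so friction on the ball is unreliable. I change method: turn the jaws 90°, straddle the ball in its swing plane, push with the outer finger, then cage and lower it leaning on the inner finger.

```bash
python3 -m jog '[[[-0.04,0,0],[0,0,0],-1],[[-0.08,0,0],[0,0,0],0],[[-0.08,0,0],[0.18,0,0],1],[[-0.08,0,0],[0.36,0,0],1],[[-0.08,0,0],[0.54,0,0],1],[[-0.08,0,-0.01],[0.72,0,0],1],[[-0.08,0,-0.014],[0.9,0,0],1],[[-0.08,0,-0.014],[1.08,0,0],1],[[-0.08,0,-0.014],[1.26,0,0],1],[[-0.08,0,-0.014],[1.44,0,0],1],[[-0.08,0,-0.014],[1.571,0,0],1],[[-0.08,0,-0.014],[1.571,0,0],1]]'
python3 - <<'E'
from h import *
to([.4962,-.2797,.081],-91.4)
score(bot.grab_frame("scene"),"s",.25)
for a in(1.75,1.6,1.5,1.4,1.3,1.2,1.1,1.,.9,.8,.7,.6,.5,.4,.3,.25,.2): 
    p=ballpos(a); print(a,np.round(p,4), "r",round(-(p[1]+.1552),4))
E
```

```text
t: 20.25
tool_pos: [0.4975, -0.2808, 0.1644]
tool_rot: [0.01, -0.703, 0.007, 0.711]
force: [0.8, 0.5, 0.4]
width: 0.0929
shift [0.0834, -0.0007, 0.0004] turn [0.001, 0.011, 0.004] q7 -1.02 F [0.75 0.46 0.37] T [ 0.06  -0.043  0.004] w 0.0929 t 20.25
s
0.0 [229.0, 193.0] 114 129 107
0.25 [233.0, 191.0] 122 129 101
0.5 [238.0, 191.0] 117 153 89
0.75 [243.0, 192.0] 97 153 83
1.0 [247.0, 194.0] 90 123 91
1.25 [252.0, 197.0] 116 123 75
1.5 [256.0, 201.0] 71 139 85
1.75 [259.0, 206.0] 39 82 107
1.75 [ 0.496  -0.312   0.0872] r 0.1568
1.6 [ 0.4961 -0.3081  0.093 ] r 0.1529
1.5 [ 0.4961 -0.305   0.0966] r 0.1498
1.4 [ 0.4962 -0.3016  0.0998] r 0.1464
1.3 [ 0.4963 -0.2979  0.1027] r 0.1427
1.2 [ 0.4964 -0.2939  0.1051] r 0.1387
1.1 [ 0.4965 -0.2897  0.1072] r 0.1345
1.0 [ 0.4966 -0.2853  0.1088] r 0.1301
0.9 [ 0.4967 -0.2807  0.11  ] r 0.1255
0.8 [ 0.4968 -0.2761  0.1107] r 0.1209
0.7 [ 0.497  -0.2714  0.111 ] r 0.1162
0.6 [ 0.4971 -0.2667  0.1108] r 0.1115
0.5 [ 0.4972 -0.2621  0.1101] r 0.1069
0.4 [ 0.4973 -0.2575  0.109 ] r 0.1023
0.3 [ 0.4974 -0.2531  0.1074] r 0.0979
0.25 [ 0.4975 -0.251   0.1064] r 0.0958
0.2 [ 0.4975 -0.2489  0.1054] r 0.0937
```

```bash
python3 -m jog '[[[0.04,0,0],[0,0.011,0],1],[[0.075,-0.0005,0],[0,0.011,0],1],[[0.0835,-0.0005,0],[0,0.011,0],1],[[0.0835,-0.0005,0],[0,0.011,0],1],[[0.0815,-0.005,0],[0,0.011,0],1],[[0.0775,-0.009,0],[0,0.011,0],1],[[0.073,-0.013,0],[0,0.011,0],1],[[0.068,-0.0165,0],[0,0.011,0],1],[[0.064,-0.0195,0],[0,0.011,0],1],[[0.064,-0.0195,0],[0,0.011,0],1]]'
python3 - <<'E'
from h import *
to([.4962,-.2604,.1],-91.4)
score(bot.grab_frame("scene"),"s",.125)
E
```

```text
t: 21.55
tool_pos: [0.4976, -0.2607, 0.101]
tool_rot: [-0.009, 0.707, -0.006, -0.707]
force: [-0.5, -0.2, -0.3]
width: 0.0928
shift [0.001, -0.0003, 0.0014] turn [0.003, -0.0, 0.004] q7 -1.03 F [-0.53 -0.21 -0.26] T [-0.008  0.011 -0.066] w 0.0928 t 21.55
s
0.0 [229.0, 193.0] 115 129 108
0.12 [231.0, 192.0] 122 129 105
0.25 [233.0, 191.0] 123 129 101
0.38 [235.0, 191.0] 121 148 97
0.5 [238.0, 191.0] 118 154 89
0.62 [240.0, 191.0] 109 154 80
0.75 [243.0, 192.0] 98 154 83
0.88 [245.0, 192.0] 88 154 85
1.0 [247.0, 194.0] 90 123 92
1.12 [250.0, 195.0] 105 123 86
1.25 [252.0, 197.0] 116 123 76
1.38 [254.0, 199.0] 100 134 82
1.5 [256.0, 201.0] 72 140 86
1.62 [257.0, 204.0] 42 99 100
1.75 [259.0, 206.0] 39 82 107
```

Run:
```python
from h import *
f=bot.grab_frame("scene"); g=cv2.cvtColor(f["pixels"],cv2.COLOR_RGB2GRAY)
i=cv2.cvtColor(cv2.resize(cv2.imread("pics/scc.png"),(320,160),interpolation=cv2.INTER_AREA),cv2.COLOR_BGR2GRAY)
print("initial");print(i[182-150:218-150:2,226-90:270-90:2]); print("now");print(g[182:218:2,226:270:2])
w=bot.grab_frame("wrist"); score(w,"wrist",.125)
```

```text
initial
[[130  96  60  44  45  45  47  50  47  47  46  54  90 114  88  78  74  75
   73  74 100 123]
 [131 131 118  83  54  48  48  47  48  48  49  51  65  75  72  73  72  73
   74  74  96 119]
 [127 120  81  61  67  90  64  51  47  48  46  47  68  72  71  71  70  70
   74  78 106 120]
 [124  76  38  45  41  57 115 101  73  53  44  48  67  73  75  74  75  80
   96 114 121 120]
 [120  46  31  37  33  32 105 123 120 114  86  56  68  76  77  93 108 116
  121 120 120 119]
 [114  49  31  31  30  40 108 125 126 125 122 114 106 100 116 122 120 116
  116 113 112 114]
 [ 92  68  33  27  34  75 128 126 128 125 121 122 123 121 121 117 100 101
  101 104 104  98]
 [ 92  91  82  56  87 124 127 126 127 125 124 121 121 119 118 102  65  84
   84  84  84  80]
 [ 94  93  88  78  98 124 121 120 122 120 122 121 123 120 119  96  54  59
   59  61  62  59]
 [ 91  91  87  76  96 121 120 119 120 119 118 120 121 120 119 109  57  51
   50  52  53  50]
 [ 83  88  87  75  98 122 122 121 121 117 119 119 119 121 122 121 109  70
   65  66  67  83]
 [ 50  66  83  80  88 111 121 107  67  63  85 118 122 122 123 122 123
[... 2013 characters left out ...]
39  40  39  36  33 111 130 132 132 127 126
  126 126 127 130]
 [ 48  43  50  49  37  41  45  42  35  31  33  35 109 131 133 131 131 129
  132 128 126 129]
 [ 44  47  53  50  32  37  44  35  33  32  29  31  89 121 127 129 131 131
  130 132 130 132]]
wrist
0.0 [229.0, 222.0] 49 83 55
0.12 [236.0, 224.0] 43 48 50
0.25 [243.0, 225.0] 42 46 54
0.38 [250.0, 226.0] 50 186 52
0.5 [258.0, 227.0] 73 193 48
0.62 [267.0, 228.0] 97 193 52
0.75 [275.0, 228.0] 93 193 69
0.88 [284.0, 228.0] 74 191 93
1.0 [292.0, 227.0] 94 182 90
1.12 [299.0, 226.0] 118 183 82
1.25 [306.0, 224.0] 113 185 88
1.38 [312.0, 222.0] 78 185 92
1.5 [317.0, 220.0] 45 185 112
1.62 [321.0, 218.0] 22 70 125
1.75 [323.0, 215.0] 23 70 127
```

The ball (scene (259,206)) hasn't stayed moved: the fingertip rode over it. I repeat with the fingertip kept deep (z 84 mm) while pushing.

```bash
python3 -m jog '[[[-0.01,0.022,0.001],[0,0,0],1],[[0.01,0.022,0.001],[0,0,0],1],[[0.018,0.022,0.001],[0,0,0],1],[[0.018,0.022,0.001],[0,0,0],1],[[0.018,0.017,0.001],[0,0,0],1],[[0.018,0.013,0.001],[0,0,0],1],[[0.018,0.009,0.001],[0,0,0],1],[[0.018,0.005,0.001],[0,0,0],1],[[0.018,0.003,0.001],[0,0,0],1],[[0.018,0.003,0.001],[0,0,0],1]]'
python3 - <<'E'
from h import *
to([.4962,-.2604,.1],-91.4)
f=bot.grab_frame("scene")
score(f,"s",.125); print(proj(f,[.497,-.316,.101]))
score(bot.grab_frame("wrist"),"w",.125)
E
```

```text
t: 22.95
tool_pos: [0.496, -0.2638, 0.0824]
tool_rot: [0.009, -0.707, 0.006, 0.707]
force: [0.3, 0.3, 0.9]
width: 0.0929
shift [-0.0176, -0.0034, -0.0001] turn [0.002, 0.001, 0.005] q7 -1.02 F [0.34 0.28 0.88] T [ 0.052  0.053 -0.024] w 0.0929 t 22.95
s
0.0 [229.0, 193.0] 115 129 108
0.12 [231.0, 192.0] 122 129 106
0.25 [233.0, 191.0] 124 129 101
0.38 [235.0, 191.0] 121 147 97
0.5 [238.0, 191.0] 118 154 90
0.62 [240.0, 191.0] 110 154 81
0.75 [243.0, 192.0] 98 154 83
0.88 [245.0, 192.0] 89 154 85
1.0 [247.0, 194.0] 91 123 91
1.12 [250.0, 195.0] 105 122 86
1.25 [252.0, 197.0] 116 122 74
1.38 [254.0, 199.0] 103 135 79
1.5 [256.0, 201.0] 74 139 85
1.62 [257.0, 204.0] 43 102 103
1.75 [259.0, 206.0] 39 81 109
[260.8120765  200.29914375]
w
0.0 [222.0, 231.0] 51 84 56
0.12 [229.0, 233.0] 43 66 51
0.25 [236.0, 235.0] 42 46 56
0.38 [245.0, 236.0] 51 195 52
0.5 [254.0, 238.0] 74 195 51
0.62 [263.0, 238.0] 98 195 51
0.75 [272.0, 238.0] 97 194 69
0.88 [281.0, 238.0] 75 194 93
1.0 [290.0, 237.0] 90 182 90
1.12 [299.0, 235.0] 116 181 87
1.25 [306.0, 234.0] 114 192 85
1.38 [312.0, 231.0] 80 192 87
1.5 [318.0, 229.0] 47 192 105
1.62 [322.0, 226.0] 23 114 119
1.75 [325.0, 223.0] 26 114 120
```

Run:
```python
from h import *
def P(c,b,w,h):
    f=bot.grab_frame(c); p=f["pixels"][b[1]:b[3],b[0]:b[2],::-1]; return cv2.resize(p,(w,h),interpolation=cv2.INTER_CUBIC)
a=P("scene",(180,110,300,230),400,400); b=P("wrist",(150,110,450,410-26),400,365); b=cv2.copyMakeBorder(b,0,35,0,0,cv2.BORDER_CONSTANT)
cv2.imwrite("pics/c1.png",np.hstack([a,b]))
```

```text
(no output)
```

View pics/c1.png

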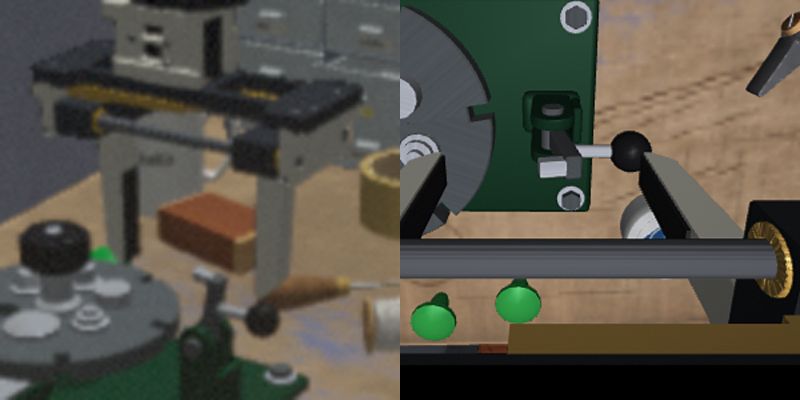

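The picture explains it: in the scene panel the fingertip ends at (275,290), well above the ball at (262,320), with no contact. The real fingertips seem roughly 20–25 mm higher than the TCP I assumed, which also explains the small grip widths. Checking this by projection.

Run:
```python
from h import *
s=bot.get_state(); M=rot(s["tool_rot"]); p=s["tool_pos"]; f=bot.grab_frame("scene"); w=bot.grab_frame("wrist")
print(p,s["width"])
for dz in(0,.01,.02,.03):
    for o in (.0465,.064):
        q=p+o*M[:,1]+[0,0,dz]
        print(dz,o,"scene crop",np.round((proj(f,q)-[180,110])/.3),"inner",np.round((proj(f,p-o*M[:,1]+[0,0,dz])-[180,110])/.3),"wrist crop",np.round((proj(w,q)-[150,110])*400/300+[400,0]))
g=cv2.cvtColor(f["pixels"],cv2.COLOR_RGB2GRAY); print(g[180:206:2,250:276])
```

```text
[ 0.49590541 -0.2642178   0.08234415] 0.09339862665935363
0 0.0465 scene crop [260. 329.] inner [133. 295.] wrist crop [628. 149.]
0 0.064 scene crop [285. 335.] inner [111. 289.] wrist crop [661. 150.]
0.01 0.0465 scene crop [260. 314.] inner [133. 281.] wrist crop [632. 157.]
0.01 0.064 scene crop [285. 320.] inner [110. 275.] wrist crop [666. 157.]
0.02 0.0465 scene crop [260. 299.] inner [132. 266.] wrist crop [637. 165.]
0.02 0.064 scene crop [285. 305.] inner [110. 260.] wrist crop [672. 165.]
0.03 0.0465 scene crop [260. 284.] inner [132. 251.] wrist crop [642. 175.]
0.03 0.064 scene crop [285. 290.] inner [109. 246.] wrist crop [679. 175.]
[[ 93 102 106 109 125 133 111  94  89  90  90  91  90  94  86  85  86  96
  119 119 118 118 120 120 123 122]
 [ 88 122 115 102  88  76  73  90  91  92  92  90  88  90  88  85  90 103
  119 120 118 121 122 126 126 127]
 [ 63  71  75  73  71  69  71  87  93  92  91  90  92  87  86  85  85 101
  116 120 121 121 122 121 122 124]
 [ 64  70  69  68  73  70  71  87  89  89  87  93  90  89  85  88  92 107
  116 121 119 118 122 119 119 122]
 [ 68  7
[... 273 characters left out ...]
88  96 113
  113 114 114 114 115 115 115 116]
 [120 120 119 122 118 115  95  91  91  91  92  90  91  86  91  98 103 103
   97  95  90  91  94  99  93  94]
 [120 118 116 117 117 112  97  92  90  91  92  88  82  82  80  83  79  82
   78  76  76  76  78  78  75  72]
 [121 120 118 116 116 113  98  91  87  79  70  64  59  58  60  60  60  61
   56  58  59  58  55  56  54  50]
 [119 121 118 119 117 114  99  66  49  51  52  50  47  49  50  58  52  50
   48  51  52  53  56  62  68  80]
 [141 133 133 121  90  54  43  42  49  54  52  45  44  55  61  65  68  75
   80  86  99 109 118 119 119 121]
 [ 92 101 103  88  46  34  35  38  39  38  40  37  41  71 115 121 120 120
  121 117 120 121 121 122 122 121]]
```

Confirmed: column positions match, but the tips sit about 22 mm higher than the reported TCP. I correct for that: x-jaw grip on the ball again with reported TCP 22 mm lower; width should read about 22 mm this time.

```bash
python3 -m jog '[[[-0.06,0.01,0],[0,0,0],1],[[-0.075,0.03,0],[-0.18,0,0],1],[[-0.075,0.047,0],[-0.36,0,0],1],[[-0.075,0.047,0],[-0.54,0,0],1],[[-0.075,0.047,0],[-0.72,0,0],1],[[-0.075,0.047,0],[-0.9,0,0],1],[[-0.075,0.047,0],[-1.08,0,0],1],[[-0.075,0.047,0],[-1.26,0,0],1],[[-0.075,0.047,0],[-1.44,0,0],1],[[-0.075,0.047,0],[-1.571,0,0],1],[[-0.075,0.047,0],[-1.571,0,0],1]]'
python3 - <<'E'
from h import *
to([.4962,-.311,.049],-1.4)
score(bot.grab_frame("wrist"),"w",.25)
E
```

```text
t: 24.62
tool_pos: [0.4946, -0.3118, 0.157]
tool_rot: [0.492, 0.507, 0.495, -0.505]
force: [-0.4, -0.3, -0.4]
width: 0.0929
shift [0.108, 0.0017, -0.0003] turn [-0.0, -0.005, 0.001] q7 0.34 F [-0.38 -0.35 -0.41] T [-0.057 -0.104  0.001] w 0.0929 t 24.625
w
0.0 [258.0, 119.0] 49 70 52
0.25 [258.0, 131.0] 46 94 58
0.5 [258.0, 145.0] 73 169 48
0.75 [258.0, 159.0] 84 172 75
1.0 [258.0, 172.0] 111 173 79
1.25 [258.0, 183.0] 78 173 89
1.5 [258.0, 190.0] 26 173 122
1.75 [258.0, 195.0] 19 51 123
```

```bash
python3 -m jog '[[[0.05,0.0015,-0.001],[0,0,0],1],[[0.09,0.0015,-0.001],[0,0,0],1],[[0.108,0.0015,-0.001],[0,0,0],1],[[0.108,0.0015,-0.001],[0,0,0],0],[[0.108,0.0015,-0.001],[0,0,0],-0.4],[[0.108,0.0015,-0.001],[0,0,0],-0.8],[[0.108,0.0015,-0.001],[0,0,0],-0.8],[[0.108,0.0015,-0.001],[0,0,0],-0.8],[[0.108,0.0015,-0.001],[0,0,0],-0.8],[[0.108,0.0015,-0.001],[0,0,0],-0.8],[[0.108,0.0015,-0.001],[0,0,0],-0.8],[[0.108,0.0015,-0.001],[0,0,0],-0.8]]' 6
python3 -c "
from h import *
to([.498,-.2507,.066],-1.4)"
```

```text
t: 26.18
tool_pos: [0.4962, -0.3103, 0.049]
tool_rot: [0.492, 0.507, 0.495, -0.505]
force: [-1.2, 0.8, 0.0]
width: 0.0213
shift [-0.0167, 0.0003, -0.0597] turn [-0.001, -0.005, 0.001] q7 0.29 F [-1.18  0.82  0.  ] T [-0.072 -0.146 -0.001] w 0.0213 t 26.175
```

Width 21.3 mm: a true grip. Swinging in.

```bash
python3 -m jog '[[[-0.005,0,-0.0033],[0,0,0],-0.8],[[-0.0095,0,-0.007],[0,0,0],-0.8],[[-0.0135,0,-0.0115],[0,0,0],-0.8],[[-0.0168,0,-0.0161],[0,0,0],-0.8],[[-0.0168,0,-0.0161],[0,0,0],-0.8]]' 6
python3 - <<'E'
from h import *
to([.498,-.2507,.066],-1.4)
score(bot.grab_frame("wrist"),"w",.125)
E
```

```text
t: 26.8
tool_pos: [0.4966, -0.2937, 0.0663]
tool_rot: [0.492, 0.507, 0.495, -0.505]
force: [-0.3, 0.0, -1.2]
width: 0.0212
shift [0.0005, 0.0003, -0.0431] turn [-0.0, -0.005, 0.001] q7 0.27 F [-0.3   0.04 -1.15] T [-0.02  -0.077  0.017] w 0.0212 t 26.8
w
0.0 [256.0, 158.0] 83 200 61
0.12 [256.0, 168.0] 98 206 60
0.25 [256.0, 178.0] 97 206 61
0.38 [256.0, 189.0] 90 206 88
0.5 [256.0, 200.0] 94 196 102
0.62 [256.0, 210.0] 128 196 82
0.75 [256.0, 220.0] 137 200 73
0.88 [256.0, 229.0] 97 200 82
1.0 [256.0, 238.0] 54 200 94
1.12 [256.0, 245.0] 23 65 105
1.25 [256.0, 250.0] 25 65 100
1.38 [256.0, 255.0] 34 160 79
1.5 [256.0, 258.0] 49 163 65
1.62 [256.0, 259.0] 57 165 63
1.75 [256.0, 260.0] 59 165 64
```

```bash
python3 -m jog '[[[-0.0028,0,-0.0052],[0,0,0],-0.8],[[-0.0049,0,-0.0107],[0,0,0],-0.8],[[-0.0062,0,-0.0164],[0,0,0],-0.8],[[-0.007,0,-0.0222],[0,0,0],-0.8],[[-0.0069,0,-0.0281],[0,0,0],-0.8],[[-0.0062,0,-0.0339],[0,0,0],-0.8],[[-0.0051,0,-0.0385],[0,0,0],-0.8],[[-0.0051,0,-0.0385],[0,0,0],-0.8]]' 6
python3 - <<'E'
from h import *
to([.498,-.2507,.066],-1.4)
score(bot.grab_frame("wrist"),"w",.1)
E
```

```text
t: 27.85
tool_pos: [0.4976, -0.2549, 0.0712]
tool_rot: [0.492, 0.507, 0.495, -0.505]
force: [1.0, -0.4, -0.5]
width: 0.0211
shift [0.0052, 0.0003, -0.0041] turn [0.0, -0.005, 0.001] q7 0.21 F [ 0.96 -0.42 -0.47] T [ 0.009 -0.139 -0.005] w 0.0211 t 27.85
w
0.0 [256.0, 220.0] 58 111 46
0.1 [256.0, 227.0] 45 111 49
0.2 [256.0, 235.0] 34 111 50
0.3 [256.0, 243.0] 23 87 71
0.4 [256.0, 251.0] 26 56 75
0.5 [256.0, 259.0] 58 169 66
0.6 [256.0, 266.0] 97 172 53
0.7 [256.0, 273.0] 128 172 43
0.8 [256.0, 280.0] 134 172 56
0.9 [256.0, 286.0] 112 178 76
1.0 [256.0, 291.0] 94 176 98
1.1 [256.0, 295.0] 81 171 105
1.2 [256.0, 299.0] 76 168 111
1.3 [256.0, 301.0] 78 110 114
1.4 [256.0, 303.0] 85 110 113
1.5 [256.0, 304.0] 88 110 111
1.6 [256.0, 305.0] 89 110 109
1.7 [256.0, 304.0] 89 110 109
```

```bash
python3 -m jog '[[[0,0,0],[0,0,0],-0.7],[[0.0003,0,-0.0006],[0,0,0],-0.7],[[0.0006,0,-0.0012],[0,0,0],-0.7],[[0.0009,0,-0.0018],[0,0,0],-0.7],[[0.0012,0,-0.0024],[0,0,0],-0.7],[[0.0015,0,-0.003],[0,0,0],-0.7],[[0.0018,0,-0.0035],[0,0,0],-0.7],[[0.002,0,-0.004],[0,0,0],-0.7]]' 3
python3 - <<'E'
from h import *
for i in range(3): to([.498,-.2507,.066],-1.4); f=bot.grab_frame("wrist")
score(f,"w",.05)
E
```

```text
t: 28.9
tool_pos: [0.4978, -0.251, 0.0694]
tool_rot: [0.492, 0.507, 0.495, -0.505]
force: [-0.5, 1.9, 3.4]
width: 0.0214
shift [0.0034, 0.0002, -0.0003] turn [-0.0, -0.005, 0.001] q7 0.2 F [-0.54  1.95  3.37] T [ 0.314  0.019 -0.039] w 0.0214 t 28.9
shift [0.0033, 0.0003, -0.0002] turn [-0.0, -0.005, 0.001] q7 0.2 F [-0.67  1.73  2.4 ] T [0.36  0.041 0.033] w 0.0219 t 28.95
shift [0.0034, 0.0002, -0.0002] turn [-0.0, -0.005, 0.001] q7 0.2 F [-0.25  2.59  2.98] T [ 0.343  0.047 -0.026] w 0.0214 t 29.0
w
0.0 [256.0, 227.0] 44 102 50
0.05 [256.0, 231.0] 38 102 50
0.1 [256.0, 235.0] 32 102 48
0.15 [256.0, 239.0] 28 101 55
0.2 [256.0, 242.0] 24 101 68
0.25 [256.0, 246.0] 25 71 77
0.3 [256.0, 250.0] 26 71 75
0.35 [256.0, 254.0] 35 166 69
0.4 [256.0, 258.0] 57 169 65
0.45 [256.0, 262.0] 80 169 61
0.5 [256.0, 266.0] 99 169 52
0.55 [256.0, 270.0] 115 172 43
0.6 [256.0, 274.0] 130 173 42
0.65 [256.0, 277.0] 137 174 47
0.7 [256.0, 281.0] 130 174 57
0.75 [256.0, 284.0] 117 174 69
0.8 [256.0, 287.0] 105 174 83
0.85 [256.0, 290.0] 95 174 95
0.9 [256.0, 293.0] 87 174 103
0.95 [256.0, 296.0] 81 174 107
1.0 [256.0, 298.0] 78 174 110
1.05 [256.0, 300.0] 76 174 114
1.1 [256.0, 302.0] 80 111 115
1.15 [256.0, 304.0] 86 111 114
1.2 [256.0, 306.0] 90 111 113
1.25 [256.0, 307.0] 93 138 110
1.3 [256.0, 308.0] 96 156 106
1.35 [256.0, 309.0] 100 158 104
1.4 [256.0, 310.0] 102 160 103
1.45 [256.0, 311.0] 103 160 102
1.5 [256.0, 311.0] 104 160 102
1.55 [256.0, 311.0] 104 160 102
1.6 [256.0, 311.0] 105 160 102
1.65 [256.0, 311.0] 104 160 101
1.7 [256.0, 311.0] 103 160 101
1.75 [256.0, 310.0] 102 158 99
```

Contact with the rim felt (≈3 N), ball at ≈0.25 rad. Releasing, then going to the knob.

```bash
python3 -m jog '[[[0,0,0],[0,0,0],-0.3],[[0,0,0],[0,0,0],0.1],[[0,0,0],[0,0,0],0.6],[[0,0,0],[0,0,0],1],[[-0.04,0,0],[0,0,0],1],[[-0.09,0,0],[0,0,0],1],[[-0.09,0.002,-0.05],[0,0,0],1],[[-0.09,0.002,-0.096],[0,0,0],1],[[-0.09,0.002,-0.096],[0,0,0],1],[[-0.09,0.002,-0.096],[0,0,0],1]]'
python3 - <<'E'
from h import *
to([.5,-.155,.064],-1.4)
f=bot.grab_frame("scene"); score(f,"s",.125)
f=bot.grab_frame("wrist"); print(np.round(proj(f,[.5,-.155,.112])))
g=cv2.cvtColor(f["pixels"],cv2.COLOR_RGB2GRAY); x,y=map(int,proj(f,[.5,-.155,.112])); c=cv2.HoughCircles(cv2.medianBlur(g[y-60:y+60,x-60:x+60],3),cv2.HOUGH_GRADIENT,1,50,param1=80,param2=15,minRadius=18,maxRadius=34); print(c[0][:3]+[x-60,y-60,0] if c is not None else None)
E
```

```text
t: 30.3
tool_pos: [0.5021, -0.1565, 0.1598]
tool_rot: [0.492, 0.507, 0.495, -0.506]
force: [0.3, 0.0, 0.4]
width: 0.0928
shift [0.0958, -0.002, -0.0011] turn [-0.001, -0.004, 0.001] q7 0.07 F [0.3  0.04 0.41] T [-0.097 -0.062 -0.013] w 0.0928 t 30.3
s
0.0 [229.0, 193.0] 55 119 86
0.12 [231.0, 192.0] 37 110 97
0.25 [233.0, 191.0] 37 87 95
0.38 [235.0, 191.0] 60 124 81
0.5 [238.0, 191.0] 85 125 73
0.62 [240.0, 191.0] 103 127 73
0.75 [243.0, 192.0] 110 127 80
0.88 [245.0, 192.0] 109 124 91
1.0 [247.0, 194.0] 111 122 99
1.12 [250.0, 195.0] 114 122 97
1.25 [252.0, 197.0] 115 120 99
1.38 [254.0, 199.0] 106 120 105
1.5 [256.0, 201.0] 102 125 108
1.62 [257.0, 204.0] 111 129 107
1.75 [259.0, 206.0] 123 132 107
[254. 199.]
[[255.5        198.5         22.10000038]]
```

```bash
python3 -m jog '[[[0.04,-0.001,-0.001],[0,0,0],1],[[0.08,-0.001,-0.001],[0,0,0],1],[[0.096,-0.001,-0.001],[0,0,0],1],[[0.096,-0.001,-0.001],[0,0,0],0.4],[[0.096,-0.001,-0.001],[0,0,0],0],[[0.096,-0.001,-0.001],[0,0,0],-0.3],[[0.096,-0.001,-0.001],[0,0,0],-0.3],[[0.096,-0.001,-0.001],[0,0,0],-0.3],[[0.096,-0.001,-0.001],[0,0,0],-0.3],[[0.096,-0.001,-0.001],[0,0,0],-0.3]]' 12
python3 -m jog '[[[0,0,0],[0.01,0,0],-0.3],[[0,0,0],[0.02,0,0],-0.3],[[0,0,0],[0.03,0,0],-0.3],[[0,0,0],[0.04,0,0],-0.3],[[0,0,0],[0.05,0,0],-0.3],[[0,0,0],[0.06,0,0],-0.3],[[0,0,0],[0.07,0,0],-0.3],[[0,0,0],[0.08,0,0],-0.3]]' 12
python3 - <<'E'
from h import *
to([.5,-.155,.064],-1.4)
score(bot.grab_frame("scene"),"s",.08)
E
```

```text
t: 31.65
tool_pos: [0.5002, -0.1561, 0.0639]
tool_rot: [0.492, 0.507, 0.495, -0.506]
force: [-2.2, 0.3, 5.2]
width: 0.0453
t: 32.65
tool_pos: [0.5001, -0.156, 0.064]
tool_rot: [0.471, 0.527, 0.474, -0.526]
force: [-2.1, 0.1, 3.9]
width: 0.0455
shift [-0.0, -0.0002, -0.001] turn [-0.084, -0.004, 0.003] q7 -0.05 F [-2.15  0.06  3.89] T [-0.027  0.436  0.318] w 0.0455 t 32.65
s
0.0 [229.0, 193.0] 54 118 88
0.08 [231.0, 192.0] 44 104 96
0.16 [232.0, 192.0] 34 55 99
0.24 [233.0, 191.0] 38 87 96
0.32 [234.0, 191.0] 49 121 88
0.4 [236.0, 191.0] 67 125 78
0.48 [237.0, 191.0] 83 126 73
0.56 [239.0, 191.0] 96 126 74
0.64 [240.0, 191.0] 107 127 74
0.72 [242.0, 191.0] 112 127 78
0.8 [244.0, 192.0] 110 126 85
0.88 [245.0, 192.0] 110 126 93
0.96 [247.0, 193.0] 110 126 97
1.04 [248.0, 194.0] 112 124 100
1.12 [250.0, 195.0] 115 124 99
1.2 [251.0, 196.0] 117 123 99
1.28 [252.0, 197.0] 115 122 102
1.36 [254.0, 199.0] 108 122 105
1.44 [255.0, 200.0] 105 123 109
1.52 [256.0, 202.0] 103 126 110
1.6 [257.0, 203.0] 108 130 107
1.68 [258.0, 205.0] 116 131 108
1.76 [259.0, 207.0] 125 132 108
```

```bash
cat >> h.py <<'E'
def chk():
    s=bot.get_state(); M=rot(s["tool_rot"]); f=bot.grab_frame("scene"); g=cv2.cvtColor(f["pixels"],cv2.COLOR_RGB2GRAY)
    o=g[182:200,222:242]; m=(o<45).astype(np.uint8); n,l,st,ce=cv2.connectedComponentsWithStats(m); i=1+np.argmax(st[1:,4])
    print("yaw",np.degrees(np.arctan2(M[1,1],M[0,1])).round(2),"Tz",round(s["torque"][2],3),"F",np.round(s["force"],1),"ball px",(ce[i]+[222,182]).round(1),st[i,4],"t",s["t"], "pred0",proj(f,ballpos(0)).round(1),"pred.25",proj(f,ballpos(.25)).round(1))
E
python3 -c "
from h import *
chk()"
python3 -m jog '[[[0,0,0],[0.007,0,0],-0.3],[[0,0,0],[0.014,0,0],-0.3],[[0,0,0],[0.021,0,0],-0.3],[[0,0,0],[0.028,0,0],-0.3],[[0,0,0],[0.035,0,0],-0.3]]' 12
python3 -c "
from h import *
chk()"
```

```text
yaw -6.21 Tz 0.245 F [-2.9 -0.2  3.9] ball px [232.2 191.1] 56 t 32.7 pred0 [229.4 193. ] pred.25 [233.3 191.2]
t: 33.38
tool_pos: [0.5, -0.1561, 0.0639]
tool_rot: [0.461, 0.535, 0.465, -0.534]
force: [-2.8, -0.2, 4.6]
width: 0.0455
yaw -8.22 Tz 0.271 F [-2.8 -0.2  4.6] ball px [232.1 191.1] 59 t 33.375 pred0 [229.4 193. ] pred.25 [233.3 191.2]
```

```bash
for i in 1; do python3 -m jog '[[[0,0,0],[0.006,0,0],-0.3],[[0,0,0],[0.012,0,0],-0.3],[[0,0,0],[0.018,0,0],-0.3],[[0,0,0],[0.024,0,0],-0.3]]' 12; python3 -c "
from h import *
chk()"; done
```

```text
t: 33.92
tool_pos: [0.4999, -0.156, 0.0639]
tool_rot: [0.455, 0.54, 0.458, -0.54]
force: [-3.2, -0.4, 4.3]
width: 0.0453
yaw -9.63 Tz 0.311 F [-3.2 -0.4  4.3] ball px [231.9 191.2] 61 t 33.925 pred0 [229.4 193. ] pred.25 [233.3 191.2]
```

```bash
python3 -m jog '[[[0,0,0],[0.006,0,0],-0.3],[[0,0,0],[0.012,0,0],-0.3],[[0,0,0],[0.018,0,0],-0.3]]' 12; python3 -c "
from h import *
chk()"
```

```text
t: 34.35
tool_pos: [0.4999, -0.156, 0.064]
tool_rot: [0.45, 0.544, 0.453, -0.544]
force: [-3.6, -0.0, 5.0]
width: 0.0458
yaw -10.69 Tz 0.247 F [-3.6 -0.   5. ] ball px [228.7 193.1] 59 t 34.35 pred0 [229.4 193. ] pred.25 [233.3 191.2]
```

```bash
python3 -m jog '[[[0,0,0],[0.006,0,0],-0.3],[[0,0,0],[0.012,0,0],-0.3]]' 12; python3 -c "
from h import *
chk()"
```

```text
t: 34.65
tool_pos: [0.4998, -0.156, 0.0639]
tool_rot: [0.446, 0.547, 0.45, -0.547]
force: [-3.2, -0.4, 4.1]
width: 0.0459
yaw -11.41 Tz 0.271 F [-3.2 -0.4  4.1] ball px [228.6 192.8] 59 t 34.65 pred0 [229.4 193. ] pred.25 [233.3 191.2]
```

The ball dropped by 3.2 px to the angle‑0 position (228.6,193): the pawl is in, and torque is still only drag. Releasing and checking.

```bash
python3 -m jog '[[[0,0,0],[0,0,0],0.1],[[0,0,0],[0,0,0],0.6],[[0,0,0],[0,0,0],1],[[0,0,0],[0,0,0],1],[[-0.05,0,0],[0,0,0],1],[[-0.1,0,0],[0,0,0],1],[[-0.1,0,0],[0,0,0],1]]'
python3 - <<'E'
from h import *
chk(); f=bot.grab_frame("wrist")
g=cv2.cvtColor(f["pixels"],cv2.COLOR_RGB2GRAY); hsv=cv2.cvtColor(f["pixels"],cv2.COLOR_RGB2HSV)
sp=np.array([.4998-.036*np.cos(np.radians(1.4)),-.1555+.036*np.sin(np.radians(1.4)),.065])
print("striking px",proj(f,sp))
print([(np.round(d["centre"],3).tolist(),round(d["conf"],2)) for d in bot.recognise("wide_punch","wrist")],"want",sp)
x,y=map(int,proj(f,sp)); c=cv2.HoughCircles(cv2.medianBlur(g[y-50:y+50,x-50:x+50],3),cv2.HOUGH_GRADIENT,1,15,param1=80,param2=12,minRadius=8,maxRadius=34)
for q in c[0][:5]: print(q[:2]+[x-50,y-50],q[2],atz(f,q[:2]+[x-50,y-50],.065).round(4))
bot.grab_frame("top")
for n in("tack_hammer","eyelet_tin","awl"): print(n,[(np.round(d["centre"],3).tolist(),round(d["conf"],2)) for d in bot.recognise(n,"top")])
save(f,"w9.png",(80,0,440,254),2)
E
```

```text
t: 35.58
tool_pos: [0.5033, -0.157, 0.1678]
tool_rot: [0.449, 0.549, 0.447, -0.545]
force: [0.2, 0.6, -0.8]
width: 0.0929
yaw -11.44 Tz 0.005 F [ 0.2  0.6 -0.8] ball px [228.6 193. ] 57 t 35.575 pred0 [229.4 193. ] pred.25 [233.3 191.2]
striking px [221.83200358 190.58561453]
[([0.462, -0.148, 0.069], 0.95), ([0.64, -0.098, 0.026], 0.94), ([0.326, -0.166, 0.03], 0.79), ([0.437, -0.008, 0.034], 0.78)] want [ 0.46381075 -0.15462044  0.065     ]
[254.5 193.5] 25.2 [ 0.4974 -0.1647  0.065 ]
[221.5 187.5] 15.8 [ 0.4643 -0.1512  0.065 ]
[233.5 155.5] 9.4 [ 0.4843 -0.1203  0.065 ]
[264.5 150.5] 11.4 [ 0.5166 -0.1216  0.065 ]
[243.5 212.5] 10.6 [ 0.4812 -0.1836  0.065 ]
tack_hammer [([0.482, -0.523, 0.016], 0.79)]
eyelet_tin [([0.396, -0.357, 0.029], 0.75)]
awl [([0.686, -0.237, 0.021], 0.79)]
```

```bash
python3 -c "
from h import *
print(bot.hand_in())"
```

```text
the job is handed in; nothing more can be done
None
```

I handed the job in at about 36 s with the pawl down in its notch and the wide punch at the front station. I got no verdict.

**What I did:**
- I threw the pawl back to its stop.
- I turned the turret clockwise, the shorter way, to about 10° short of the station.
- I lowered the pawl onto the rim, where it touched at about 3 N.
- I then turned the knob slowly until the nose dropped in. The moment on the knob never rose above the plain drag, 0.25–0.31 N m. I let go without pushing to the end of the slack.

**What went wrong on the way:** Two attempts to bring the pawl back slipped off the ball, and a third try, pushing it with one finger, never touched it. The pictures showed the fingertips sitting about 22 mm higher than the reported tool point. After I corrected for that, the ball was gripped properly, and the pawl had stayed safely back throughout.

**Last checks:**
- **Pawl:** the ball sits at pixel (228.6, 193.0), against (229.4, 193.0) expected for fully down. That puts the pawl angle at about 0.02 rad, uncertain by about 0.03, against a limit of 0.06.
- **Wide punch:** measured about 3 mm from the striking point by circle fit, against a limit of 6 mm. The network put it about 7 mm off. The circle fit agrees with the punch's play in its bore plus camera error.
- **Hammer, tin and awl:** all within about 4 mm of their first measured places, which is within the measuring error.
- **Robot:** open and clear, touching nothing.

I could not view the final picture because the 12-picture limit was used up, so these last checks are by calculation only. I had no direct measurement of the force on the pawl's nose.

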